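# Set the board holder's jaw to the rider and lock it

### The arm

A 6-joint arm with a two-finger parallel gripper is mounted at the origin on the work surface. World frame = base frame: x ahead of the robot, y to its left, z up, the work surface at z = 0. Lengths are in mm, angles in rad, forces in N, time in s.
With the tool pointing down it reaches from about 300 to 950 mm from the base axis. Payload 3.1 kg.
Tool frame: the origin (TCP) lies midway between the tips of the shut fingers; the grasp point (between the pads) lies 19 mm behind it; y points along the fingers, x is the direction in which the jaws open and shut, and the axes are right-handed (so a half turn about y gives the same grasp; the last joint's range is limited). The gripper opens to 85 mm and grips with 20 to 120 N. Pads are 22 mm wide; open, the fingers measure 114 mm over their backs; the gripper's body (76 mm by 85 mm) begins 54 mm behind the grasp point. The pads swing forward as they close: fully open they stand 13 mm farther back than shut.
Start: joints at [-1.33, 0.308, 1.634, -0, 1.2, -0.07], TCP at [191.111, -595.07, 231.272] pointing down, gripper open.
Joint ranges: [-3.06, 3.06], [-0.79, 1.96], [0.05, 2.63], [-1.19, 4.34], [0.05, 2.64], [-2.94, 2.94]. Speed limits (rad/s): [2.79, 2.79, 3.14, 3.14, 3.14, 3.14].

### API

Orientations are given as a 3x3 rotation matrix whose columns are the frame's x, y, z axes.
In Python, from cell import env, hand, grab_frame gives the robot as it stands. Calls block until the motion is done:
- env.move_ptp(position, orientation): joint-space move of the TCP to a pose.
- env.line_to(position, frame=None, vel=150): straight line of the TCP; frame=None keeps the orientation; vel is the mean speed in mm/s.
- env.movej(angles): joint-space move.
- hand.move_gripper(opening, newtons=None): opening from 0.0 (shut) to 1.0 (fully open); newtons is the grip in N (None keeps the last); returns when the fingers have stopped.
- env.dwell(seconds).
- env.ik(position, orientation): joint angles nearest the present ones, or None.
- env.read_state(): the state.
- grab_frame(name): name is "side" or "top"; returns a dict with "color" (400x640x3 uint8, red, green, blue), "range_z" (400x640 float32, mm along the optical axis (not along the pixel's ray), 0 where there is no reading), "camera_matrix" (3x3 intrinsics, pixels), "world_from_camera" (4x4, takes a point from camera to world coordinates). Camera axes: x right, y down, z forward; pixel columns grow to the right and rows downward; lengths in mm; the calibration is good to about 2 mm. A picture is of the moment at which its call begins.
A pose or a line that the arm cannot do raises env.MotionError and nothing moves.
- env.hand_in(): hands the job in, once; it reports no verdict.
The state is a dict: "t": time; "joint_pos": joint angles; "qvel": joint speeds; "joint_efforts": joint torques, N m; "ee_pos": TCP position; "tool_rot": TCP orientation; "wrist_force": force on the tool from outside, world axes, zero at the start; "wrist_torque": the same for the moment, N m; "finger_gap": opening from 0.0 (shut) to 1.0 (fully open).
Only numpy, scipy, OpenCV 4.12 (cv2) and the standard library are available. Lean on these libraries where they do the work, as an engineer would, in place of code of your own. Each camera call takes 0.05 s, during which the arm holds its last target.

### The job

Set up the circuit-board holder for the next board: turn its hand crank until the pointer on the moving jaw lines up with the tall rider on the scale (ignore the low rider). Only then swing both locking levers on the jaw fully down, one after the other, until each snaps home; press them down gently, let go of everything, and leave the other things on the bench where they are.

Things in the scene. Friction and masses are not known exactly. Their poses are not given: they have to be found in the camera images.
- holder: circuit-board holder, fixed to the bench: aluminium base plate 140 x 300 x 12 mm with a painted block 30 mm deep at each end. Origin: centre of its underside, on the bench. Its x runs across, its y along the screw and slide (the crank is at the -y end), z up. End blocks: crank end, 52 mm high and 88 mm in the middle 44 mm, occupying y -150 to -120 mm; fixed jaw 88 mm high at y +120 to +150 mm. A scale bar (30 mm wide, 52 mm high, ticks every 10 mm) runs along y at x = +87 mm.
- jaw (a joint): position of the moving jaw along the holder's y (m), 0 in mid-travel, stops at -0.048 and +0.048. The jaw is a grey bar 140 mm (x) by 34 mm (y), its top 90 mm above the bench. It moves only by the crank and does not drift.
- jaw_pointer (a point): top end of the steel pointer blade (5 mm thick along y) on the jaw's +x end, 76 mm above the bench over the scale bar. Frame parallel to the holder's.
- rider_tall: steel rider clipped on the scale, with an upright blade 5 mm thick along y whose top is 41 mm above the scale (93 mm above the bench). Fixed; origin on the scale's top at the blade's middle in y; axes parallel to the holder's. Pointer and rider are lined up when the pointer's y in this frame is 0. It may be on either side of the pointer.
- rider_low: the other rider, same clip, its ridge only 13 mm high; not the one to set to. Fixed; origin on the scale's top.
- crank (a joint): crank angle (rad, counts on over many turns): 0 = handle straight up, positive = clockwise seen from the crank end (looking along the holder's +y), that is the handle goes from up towards +x. One clockwise turn draws the jaw 8 mm towards the crank (-y): jaw moves -0.008/(2 pi) m per rad. The screw starts with the jaw near mid-travel. Turning takes about 2 to 3 N at the handle; it stays where left.
- crank_axis (a point): point on the crank's axis of turning, 75 mm above the bench, 176 mm from the holder's origin on its -y side. The axis is level, along the holder's y.
- handle (a point): middle of the crank's black handle: a cylinder 22 mm in diameter and 56 mm long, lying level along the holder's y, sticking out on the -y side. It is 36 mm from the crank's axis and turns freely on its own pin, so it can be pinched from above and carried round a circle of 36 mm radius without turning the gripper. This point is 44 mm beyond crank_axis along -y; the crank arm (18 mm wide, 8 mm thick) is behind it, its outer face 34 mm from this point.
- lever_a (a joint): locking lever on the jaw's top at the holder's x = -42 mm: 0 = upright (open), 1.5 rad = lying towards the holder's +y, fully down (its stop). Over-centre spring: it resists with up to about 7 N at its tip, springs back up if let go before about 0.9 rad, and past that snaps down to its stop and stays.
- lever_a_tip (a point): middle of that lever's black tip (22 mm along x, 12 mm thick, 24 mm long), 64 mm from its pivot.
- lever_a_pivot (a point): pivot of that lever, moving with the jaw, 103 mm above the bench; its axis is level along the holder's x.
- lever_b (a joint): the same kind of locking lever at the holder's x = +42 mm; same values and behaviour.
- lever_b_tip (a point): middle of its black tip, 64 mm from its pivot.
- lever_b_pivot (a point): pivot of this lever, 103 mm above the bench, 84 mm from the other pivot.
- circuit_board: loose green circuit board 100 x 70 mm, 18 mm high with its parts; leave alone. Origin under its centre.
- tape_roll: loose roll of tape, 96 mm across, 25 mm high; leave alone.
- screwdriver: loose screwdriver 180 mm long; leave alone.
- heat_sink: loose finned aluminium heat sink 40 x 30 x 23 mm lying on the holder's base plate between the moving jaw and the fixed jaw; leave alone.
- solder_reel: loose solder reel, 56 mm across, 42 mm high; leave alone.
- relay_module: loose black relay module 45 x 90 x 58 mm; leave alone.
- parts_tray: loose grey parts tray 130 x 100 x 35 mm; leave alone.

How it is judged:
By the outcome, as a careful person would: the job done as asked, in the order asked, and still so for the second after the job is handed in, with the robot touching nothing.
It also fails if it takes over 72 s, if anything falls off the work surface, if the arm or the gripper's body presses on something with over 40 N, if the wrist force passes 120 N, or if a joint passes its speed limit or range.

## Working session

There is one attempt and no reset: what is moved stays moved. The work goes in short steps, each a Python script; the robot and the scene stay as the last script left them, time stands still between calls to the robot, and variables do not carry over. Pictures are saved under pics/ and viewed, and the job is handed in when it is done.

```bash
ls; mkdir -p pics; python3 - <<'E'
from cell import env, hand, grab_frame
import cv2, numpy as np
for n in ("side","top"):
    f=grab_frame(n)
    np.savez(f"f0_{n}.npz",**f)
    cv2.imwrite(f"pics/{n}0.png",f["color"][:,:,::-1])
    print(n,f["camera_matrix"].round(1).tolist(),f["world_from_camera"].round(3).tolist())
print(env.read_state()["t"])
E
```

```text
pics
side [[485.8, 0.0, 318.5], [0.0, 485.8, 200.5], [0.0, 0.0, 1.0]] [[-0.677, -0.395, 0.621, -176.836], [-0.736, 0.343, -0.584, 600.37], [0.018, -0.852, -0.523, 722.546], [0.0, 0.0, 0.0, 1.0]]
top [[437.9, 0.0, 320.1], [0.0, 437.9, 197.9], [0.0, 0.0, 1.0]] [[0.015, -0.988, 0.157, 414.375], [-1.0, -0.012, 0.022, -96.036], [-0.02, -0.157, -0.987, 1170.491], [0.0, 0.0, 0.0, 1.0]]
0.1
```

View pics/side0.png

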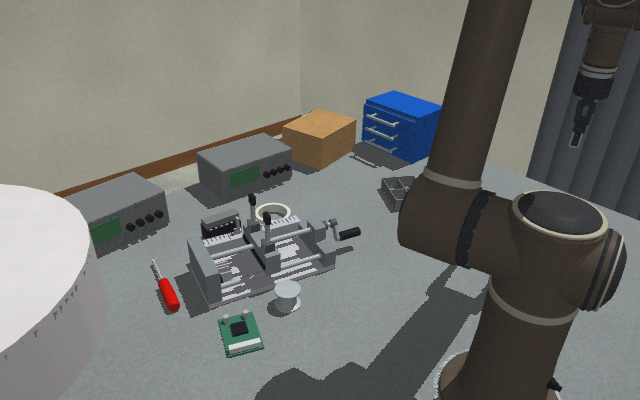

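View pics/top0.png

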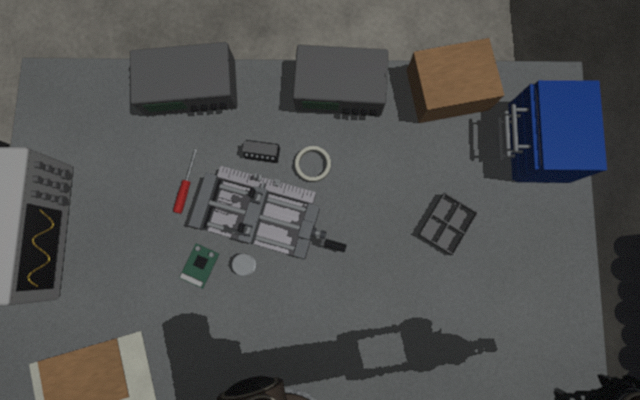

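```bash
python3 - <<'E'
import cv2, numpy as np
f=np.load("f0_top.npz")["color"][:,:,::-1]
c=f[150:275,175:355]; c=cv2.convertScaleAbs(c,alpha=1.4)
cv2.imwrite("pics/topc.png",cv2.resize(c,None,fx=4.4,fy=4.4,interpolation=cv2.INTER_CUBIC))
f=np.load("f0_side.npz")["color"][:,:,::-1]
c=f[185:310,180:365]; c=cv2.convertScaleAbs(c,alpha=1.3)
cv2.imwrite("pics/sidec.png",cv2.resize(c,None,fx=4.3,fy=4.3,interpolation=cv2.INTER_CUBIC))
E
```

```text
(no output)
```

View pics/topc.png

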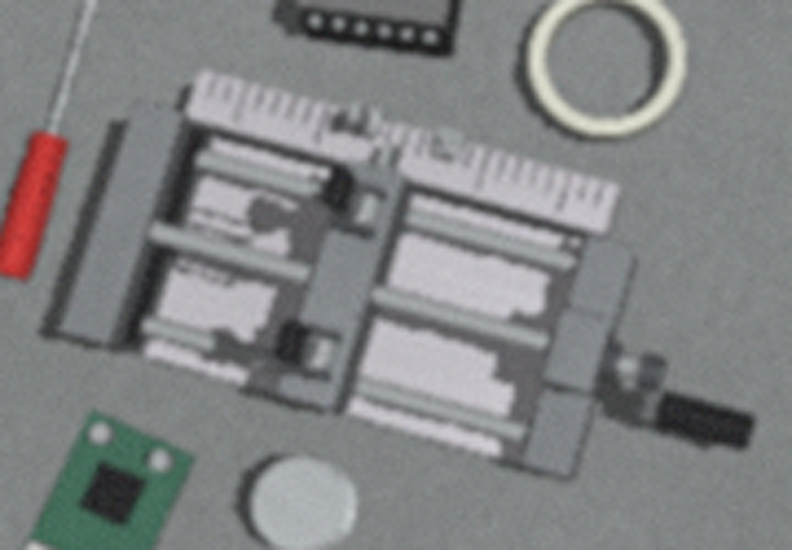

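View pics/sidec.png

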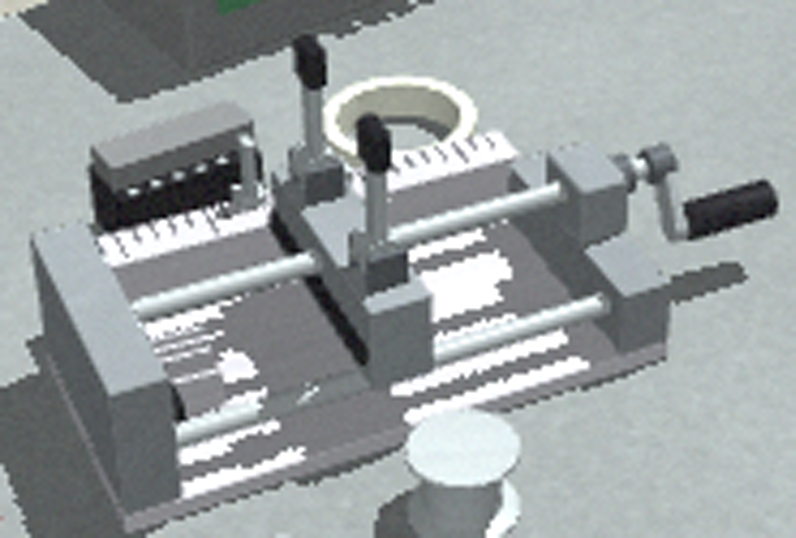

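```bash
cat > h.py <<'E'
import numpy as np, cv2
def load(n,k=0): return dict(np.load(f"f{k}_{n}.npz"))
def cloud(f):
    K=f["camera_matrix"];T=f["world_from_camera"];z=f["range_z"].astype(float)
    v,u=np.mgrid[0:400,0:640]
    P=np.stack([(u-K[0,2])/K[0,0]*z,(v-K[1,2])/K[1,1]*z,z],-1)
    W=P@T[:3,:3].T+T[:3,3]; W[z<=0]=np.nan
    return W
def onplane(f,uv,h):
    K=f["camera_matrix"];T=f["world_from_camera"];uv=np.atleast_2d(uv)
    d=np.c_[(uv[:,0]-K[0,2])/K[0,0],(uv[:,1]-K[1,2])/K[1,1],np.ones(len(uv))]@T[:3,:3].T
    return T[:3,3]+d*((h-T[2,3])/d[:,2])[:,None]
def proj(f,P):
    K=f["camera_matrix"];T=f["world_from_camera"]
    c=(np.atleast_2d(P)-T[:3,3])@T[:3,:3]; c=c@K.T
    return c[:,:2]/c[:,2:]
E
python3 - <<'E'
from h import *
for n in("side","top"):
    f=load(n);W=cloud(f)
    # bench flatness
    m=(abs(W[...,0]-450)<250)&(abs(W[...,1]-0)<300)
    z=W[...,2][m]; print(n,"z low",np.percentile(z,[5,25,50]))
    t=m&(W[...,2]>81)&(W[...,2]<97)
    k,l,s,c=cv2.connectedComponentsWithStats(t.astype(np.uint8))
    for i in range(1,k):
        if s[i,4]>30:
            p=W[l==i]; r=cv2.minAreaRect(p[:,:2].astype(np.float32)); print(s[i].tolist(),p.mean(0).round(1),np.std(p[:,2]).round(1),r)
E
```

```text
side z low [-1.35714699  0.10345458  1.36610853]
[307, 218, 22, 15, 196] [503.2 -35.5  86.9] 2.6 ((503.0205078125, -42.661659240722656), (46.293941497802734, 44.822906494140625), 74.45866394042969)
[243, 223, 37, 39, 479] [530.8 106.6  89.3] 3.3 ((543.7284545898438, 106.12181854248047), (49.815738677978516, 140.8135223388672), 75.45211029052734)
[187, 237, 33, 43, 666] [569.1 227.2  87.8] 1.9 ((574.9166259765625, 219.13592529296875), (42.25370407104492, 143.91778564453125), 74.89976501464844)
top z low [-1.57318078  0.79212616  2.67954377]
[189, 172, 111, 71, 1474] [559.1 153.9  89.3] 3.6 ((548.2044677734375, 109.88488006591797), (265.9869689941406, 139.9656982421875), 74.81097412109375)
[298, 219, 29, 20, 303] [506.  -46.1  88.2] 3.0 ((504.0899658203125, -54.4585075378418), (66.12335205078125, 44.2018928527832), 75.0816421508789)
```

```bash
python3 - <<'E'
from h import *
for n in("side","top"):
    f=load(n);W=cloud(f);C=f["color"].astype(int)
    h=cv2.cvtColor(f["color"],cv2.COLOR_RGB2HSV)
    print(n)
    yaw=np.radians(-14.9);x=np.array([np.cos(yaw),np.sin(yaw)]);y=np.array([-x[1],x[0]])
    o=np.array([539,91.])
    L=np.stack([(W[...,:2]-o)@x,(W[...,:2]-o)@y,W[...,2]],-1)
    # scale top
    m=(abs(L[...,0]-87)<22)&(abs(L[...,1])<170)&(abs(W[...,2]-52)<6)
    m=cv2.morphologyEx(m.astype(np.uint8),cv2.MORPH_OPEN,np.ones((3,3)))>0
    vu=np.argwhere(m)[:,::-1]; p=onplane(f,vu,52)
    print("scale",len(p),cv2.minAreaRect(p[:,:2].astype(np.float32)), np.median(W[m][:,2]))
    for nm,sel,lo,hi in (("fixed",(abs(L[...,1]-135)<30)&(abs(L[...,0])<85),84,92),("jaw",(abs(L[...,1])<60)&(abs(L[...,0])<85),87,93),("block",(abs(L[...,1]+135)<25)&(abs(L[...,0])<40),84,92)):
        q=L[sel&(W[...,2]>lo)&(W[...,2]<hi)]
        print(nm,len(q),np.percentile(q,[2,50,98],axis=0).round(1).tolist())
    blk=(f["color"].max(2)<45)
    for nm,sel in (("handle",(abs(L[...,1]+220)<45)&(abs(L[...,0])<60)&(L[...,2]>20)),("tipA",(abs(L[...,0]+42)<20)&(abs(L[...,1])<50)&(L[...,2]>145)),("tipB",(abs(L[...,0]-42)<20)&(abs(L[...,1])<50)&(L[...,2]>145))):
        mm=sel&blk; q=L[mm]; w=W[mm]
        if len(q): print(nm,len(q),np.median(q,0).round(1),np.percentile(q,[3,97],axis=0).round(1).tolist(),np.argwhere(mm)[:,::-1].mean(0))
E
```

```text
side
scale 641 ((620.0872192382812, 62.41040802001953), (239.8522186279297, 39.99452590942383), 74.7243423461914) 52.30796828092366
fixed 627 [[-68.2, 124.6, 85.0], [-7.3, 139.3, 88.2], [67.9, 153.5, 90.6]]
jaw 357 [[-68.0, -8.1, 87.4], [-0.7, 14.7, 90.2], [64.1, 24.3, 92.6]]
block 160 [[-20.1, -153.3, 84.5], [-0.7, -130.8, 88.1], [21.1, -116.3, 90.6]]
handle 124 [ -22.5 -208.3   47.5] [[-26.1, -235.4, 38.6], [-12.9, -186.0, 55.1]] [349.13709677 234.        ]
tipA 79 [-48.2   9.4 172.2] [[-51.7, 3.2, 159.8], [-34.3, 13.2, 180.0]] [266.50632911 218.11392405]
tipB 70 [ 36.7   9.3 172.4] [[31.6, 3.4, 159.3], [50.0, 13.1, 180.1]] [251.68571429 199.04285714]
top
scale 1005 ((624.8897705078125, 60.71282196044922), (281.4820861816406, 39.85288619995117), 72.72357177734375) 53.95896985179911
fixed 557 [[-62.6, 122.5, 84.9], [3.7, 137.4, 89.3], [71.6, 152.4, 91.8]]
jaw 383 [[-63.5, -10.4, 87.7], [3.0, 2.9, 91.1], [71.5, 23.1, 92.9]]
block 220 [[-17.5, -155.1, 84.7], [3.0, -133.3, 89.0], [24.5, -117.5, 91.7]]
handle 153 [ -14.7 -211.4   53.8] [[-23.0, -235.8, 47.2], [-5.8, -186.9, 57.6]] [334.66013072 245.22222222]
tipA 49 [-39.7   4.8 179.7] [[-48.0, 0.4, 169.9], [-30.6, 11.5, 182.8]] [240.7755102  227.12244898]
tipB 45 [ 43.    4.7 179.3] [[35.0, 0.3, 166.4], [52.6, 10.5, 183.3]] [251.62222222 192.71111111]
```

```bash
cat >> h.py <<'E'
yaw=np.radians(-14.9);X=np.array([np.cos(yaw),np.sin(yaw),0]);Y=np.array([-X[1],X[0],0]);Z=np.array([0,0,1.])
O=np.array([540.5,91.95,0])
def w(x,y,z): return O+x*X+y*Y+z*Z
def loc(P): return np.stack([(P-O)@X,(P-O)@Y,P[...,2]],-1)
def zoom(n,k,box,s,out,a=1.3):
    f=load(n,k)["color"][:,:,::-1]; u0,v0,u1,v1=box
    c=cv2.convertScaleAbs(f[v0:v1,u0:u1],alpha=a)
    cv2.imwrite(out,cv2.resize(c,None,fx=s,fy=s,interpolation=cv2.INTER_NEAREST))
E
python3 - <<'E'
from h import *
zoom("side",0,(215,195,295,250),10,"pics/sz0.png",1.1)
zoom("top",0,(225,160,305,215),10,"pics/tz0.png",1.5)
E
```

```text
(no output)
```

View pics/sz0.png

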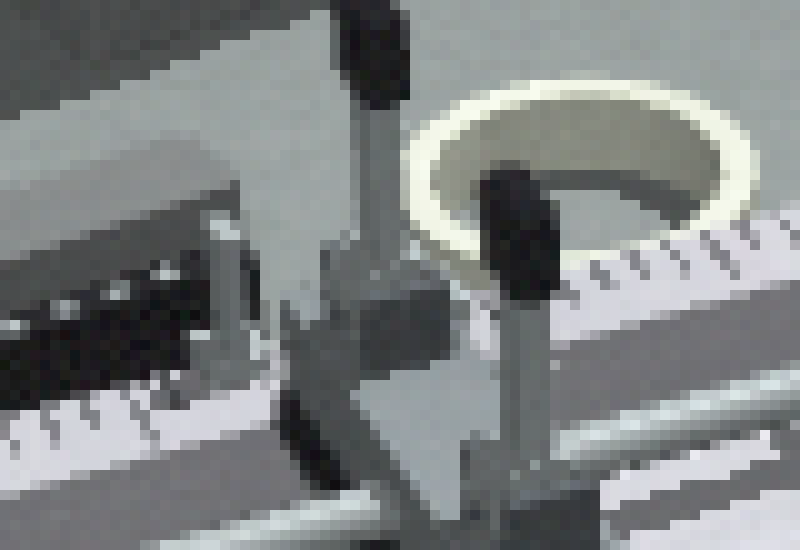

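View pics/tz0.png

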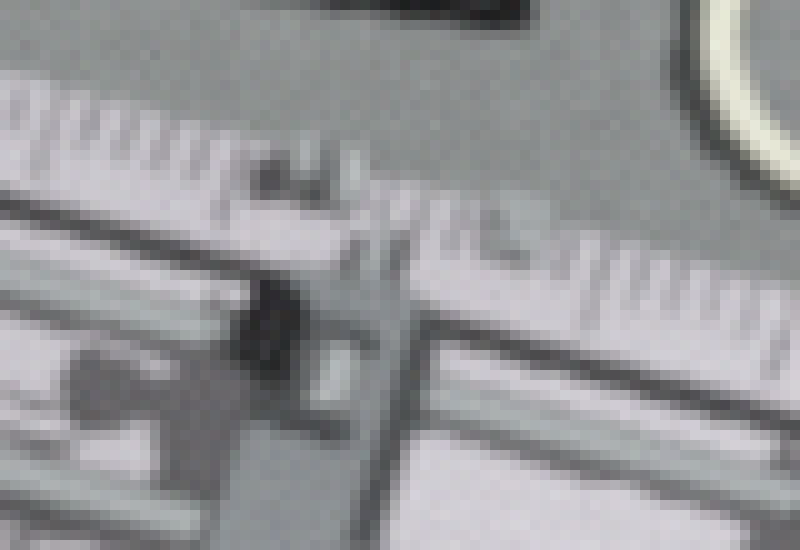

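```bash
python3 - <<'E'
from h import *
fs,ft=load("side"),load("top")
p=loc(onplane(fs,[[237.3,217.3]],93));print("tall top side",p)
for uv in ([260,177],[257,175]): print("top tall?",loc(onplane(ft,[uv],93)))
print("ptr top cand",loc(onplane(ft,[[263.5,184.5]],76)), "side cand",loc(onplane(fs,[[243.5,226]],76)))
print("low",loc(onplane(ft,[[276.5,182.]],65)))
for yy in (20,26,10,12): print(yy,"side ptr",proj(fs,w(87,yy,76)),"rider93",proj(fs,w(87,yy,93)),"52",proj(fs,w(87,yy,52)),"top76",proj(ft,w(87,yy,76)),"93",proj(ft,w(87,yy,93)),"52",proj(ft,w(87,yy,52)))
L=loc(cloud(fs)); 
for v in range(216,238): print(v,L[v,236:252,1].round(0).tolist(), L[v,236:252,2].round(0).tolist())
E
```

```text
tall top side [[97.07645423 24.67397614 93.        ]]
top tall? [[96.09269955 13.80851301 93.        ]]
top tall? [[98.98044481 22.62139428 93.        ]]
ptr top cand [[82.49957805  3.06330042 76.        ]] side cand [[80.72150034 16.54955568 76.        ]]
low [[ 99.35168263 -25.20735914  65.        ]]
20 side ptr [[241.16763458 225.00446613]] rider93 [[240.68926198 218.95985721]] 52 [[241.83040412 233.37907344]] top76 [[257.68599693 181.08394887]] 93 [[256.59841639 179.76643483]] 52 [[259.16699011 182.87804984]]
26 side ptr [[238.72916807 225.64639175]] rider93 [[238.23053146 219.59381186]] 52 [[239.419985   234.03170578]] top76 [[255.44753905 180.46605771]] 93 [[254.32623542 179.13957838]] 52 [[256.97447229 182.27238861]]
10 side ptr [[245.20869075 223.94065923]] rider93 [[244.76371762 217.90930692]] 52 [[245.82522746 232.29745618]] top76 [[261.42007128 182.11468149]] 93 [[260.38879699 180.81213699]] 52 [[262.82436241 183.88836255]]
12 side ptr [[244.40277353 224.15281671]] rider93 [[243.95115762 218.11881592]] 52 [[245.0285059 232.5131723]] top76 [[260.67292503 181.9084435 ]] 93 [
[... 3775 characters left out ...]
.0, 19.0] [53.0, 54.0, 51.0, 53.0, 54.0, 54.0, 66.0, 66.0, 67.0, 73.0, 75.0, 79.0, 84.0, 86.0, 89.0, 90.0]
235 [35.0, 33.0, 30.0, 30.0, 27.0, 25.0, 27.0, 25.0, 23.0, 23.0, 22.0, 22.0, 23.0, 23.0, 23.0, 20.0] [53.0, 54.0, 52.0, 55.0, 55.0, 54.0, 63.0, 64.0, 63.0, 68.0, 72.0, 77.0, 83.0, 87.0, 92.0, 90.0]
236 [36.0, 34.0, 32.0, 30.0, 28.0, 26.0, 23.0, 27.0, 24.0, 23.0, 23.0, 22.0, 23.0, 22.0, 23.0, 22.0] [53.0, 52.0, 52.0, 54.0, 53.0, 53.0, 52.0, 65.0, 64.0, 66.0, 70.0, 73.0, 80.0, 83.0, 88.0, 90.0]
237 [38.0, 36.0, 34.0, 31.0, 29.0, 28.0, 24.0, 28.0, 26.0, 24.0, 23.0, 22.0, 24.0, 23.0, 23.0, 23.0] [53.0, 54.0, 54.0, 52.0, 53.0, 54.0, 51.0, 64.0, 64.0, 64.0, 68.0, 70.0, 78.0, 81.0, 86.0, 89.0]
```

```bash
python3 - <<'E'
from h import *
ft=load("top");L=loc(cloud(ft))
print("z");
for v in range(171,192): print(v,' '.join('%4.0f'%a for a in L[v,245:284,2]))
print("y")
for v in range(171,192): print(v,' '.join('%4.0f'%a for a in L[v,245:284,1]))
g=cv2.cvtColor(ft["color"],cv2.COLOR_RGB2GRAY)
print("g")
for v in range(171,192): print(v,' '.join('%4d'%a for a in g[v,245:284]))
E
```

```text
z
171    2    2    0    3   -0    1    4    5   -2    4    2    2   -2    2    7    2    1    2    2    3    4    4    6    3    2    2    5    3    6    1    2    6    3    2  nan    2    1    3    3
172   55   57    5    5    1    6    2    2   -3    3    2    2    2    3    1    0   -1    2    5    2    2    3    3   -0    3    1    5    2   -0    5    1    3    3   -0  nan    1    2   -2    4
173   54   57   52   56   54   -0    2    3    8    1    2   96   93    3    1   -2    4    4   -1    3    2   -2    4    6    5    5   -2    1    5    1    1    4    7    2    3    3   -1    0    4
174   59   57   55   56   56   55   55   54   53    1   98   95   93   80   67   63    1    4    5    3    5    5   -0    1    0    4    2    3    0   -1    2    5    6    6    1    2   -3    5    0
175   49   55   57   54   55   54   55   58   55   56   94   93   93   82   66   63   56   61    3    2    2    2    1    2   -0   -3    2    5    0    4    3    3    4    2   -0    1   -0   -0   -4
176   53   56   56   54   54   54   54   51   51   53   93   97   88   77   68   61   63   57   48    2
[... 10742 characters left out ...]
 91   86  104  124  131  134  131  133  132  133  133  133  133  131  131  136  130  127  126  131  127
189  120  109  120  130  109   55   29   29   33   47   74   89   95   94   91   95   91   95   91   89   99  109  121  130  133  134  134  133  133  129  134  133  132  135  133  131  135  132  122
190   96   84   93  101   82   42   28   31   30   32   58   81   91   90   90   95   95   97   93   92   95   90   94  110  122  127  130  134  135  133  134  135  135  134  133  134  134  132  121
191   98   92   81   64   47   28   29   34   30   29   46   67   77   81   86   85   91   92   92   91   95   79   71   76   93  100  113  119  122  128  131  136  135  134  133  134  134  129  116
```

```bash
cat >> h.py <<'E'
R1=np.stack([X,-Z,np.cross(X,-Z)],1); R2=np.stack([-X,-Z,np.cross(-X,-Z)],1)
YG=-226.
def hp(a,dz=0,r=36.,cx=0.,cz=75.): # TCP for handle angle a
    return w(cx+r*np.sin(a),YG,cz+r*np.cos(a)-19+dz)
E
python3 - <<'E'
from h import *
from cell import env,hand
s=env.read_state();print(s["tool_rot"])
A0=-2.666
for n,R in (("R1",R1),("R2",R2)):
    for a in (A0,0): print(n,env.ik(hp(a,60),R))
p=hp(A0); print(p)
R=R1 if env.ik(hp(A0),R1) is not None and abs(env.ik(hp(A0),R1)[5]-s["joint_pos"][5])<1.6 else R2
print("R1" if R is R1 else "R2")
env.move_ptp(hp(A0,120),R); s=env.read_state();print(s["t"],s["ee_pos"],s["wrist_force"])
env.line_to(hp(A0,0),vel=120); s=env.read_state();print(s["t"],s["ee_pos"],s["wrist_force"])
from cell import grab_frame
for n in("side","top"):
    f=grab_frame(n);np.savez(f"f1_{n}.npz",**f)
zoom("side",1,(280,180,400,270),6,"pics/s1.png",1.1);zoom("top",1,(280,190,400,280),6,"pics/t1.png",1.4)
E
```

```text
[[ 3.05763896e-01 -5.13812962e-04  9.52107229e-01]
 [-9.52105012e-01  2.05970957e-03  3.05764296e-01]
 [-2.11817003e-03 -9.99997747e-01  1.40580928e-04]]
R1 [-3.46574954e-01  2.41195413e-01  2.06690684e+00 -4.44089210e-16
  8.33490397e-01 -8.65208957e-02]
R1 [-3.43707440e-01  1.61832728e-01  1.99266938e+00 -4.44089210e-16
  9.87090549e-01 -8.36533812e-02]
R2 None
R2 None
[ 466.4590623  -122.21263431   23.9952252 ]
R1
2.1 [ 466.7882928  -123.06686057  144.26310375] [ 0.38350285  0.3759796  -0.04128359]
3.25 [ 467.20374865 -122.52210098   24.62537839] [ 0.59685302 -0.32486101 -0.17211203]
```

View pics/s1.png

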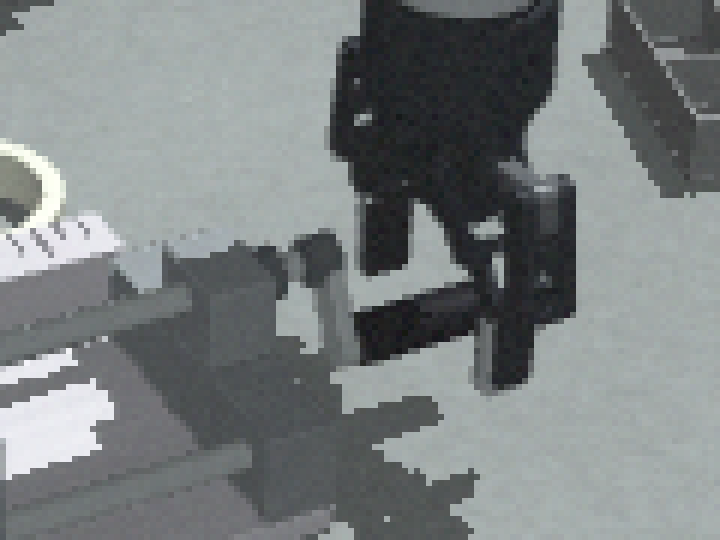

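View pics/t1.png

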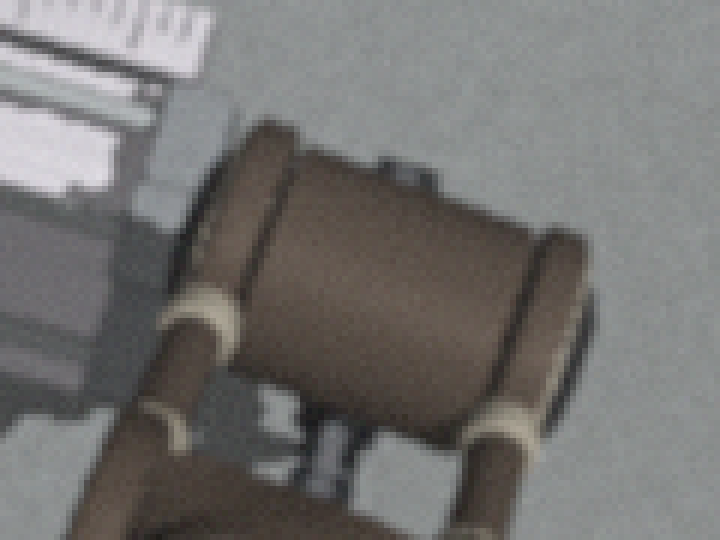

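```bash
python3 - <<'E'
from h import *
from cell import env,hand
hand.move_gripper(0.0,25)
s=env.read_state();print(s["t"],s["finger_gap"],s["ee_pos"],s["wrist_force"],s["joint_pos"],hp(-2.666))
A=-2.666
for i in range(1,5):
    env.line_to(hp(A-i*np.pi/12),vel=50); s=env.read_state()
    print(round(s["t"],2),round(s["finger_gap"],3),(loc(s["ee_pos"])-loc(hp(A-i*np.pi/12))).round(2),[ (s["wrist_force"]@a).round(1) for a in (X,Y,Z)])
E
```

```text
3.95 0.2429144728942367 [ 466.87045249 -122.33596444   24.21674819] [-0.01603035 -0.35033591  1.76583458] [-3.46546857e-01  3.54507495e-01  2.08245978e+00  4.98609548e-05
  7.03790255e-01 -8.65200658e-02] [ 466.4590623  -122.21263431   23.9952252 ]
4.29 0.25 [ 0.98 -0.03 -0.04] [np.float64(0.7), np.float64(-0.1), np.float64(0.8)]
4.63 0.244 [ 0.63 -0.05 -0.08] [np.float64(0.8), np.float64(0.8), np.float64(1.2)]
4.97 0.244 [ 0.26 -0.07 -0.2 ] [np.float64(-1.6), np.float64(-1.6), np.float64(-1.3)]
5.32 0.246 [ 1.15 -0.11  0.27] [np.float64(0.6), np.float64(-2.3), np.float64(-4.4)]
```

```bash
python3 - <<'E'
from h import *
from cell import env,hand,grab_frame
A=-2.666
for i in range(5,60):
    env.line_to(hp(A-i*np.pi/12),vel=65); s=env.read_state()
    F=[ (s["wrist_force"]@a).round(1) for a in (X,Y,Z)]
    if i%4==0: print(i,round(s["t"],2),round(s["finger_gap"],3),(loc(s["ee_pos"])-loc(hp(A-i*np.pi/12))).round(2),*F)
    if np.linalg.norm(F)>30: print("STOP",i,F);break
env.dwell(.2)
for n in("side","top"):
    f=grab_frame(n);np.savez(f"f2_{n}.npz",**f)
zoom("side",2,(200,180,400,300),4,"pics/s2.png",1.1);zoom("top",2,(225,150,345,240),6,"pics/t2.png",1.4)
ft=load("top",2);L=loc(cloud(ft))
for c in (2,1):
  print("zy"[2-c])
  for v in range(172,188): print(v,' '.join('%4.0f'%a for a in L[v,248:272,c]))
E
```

```text
8 6.48 0.246 [ 0.87 -0.09  0.63] 2.7 -2.1 2.3
12 7.65 0.246 [-0.22 -0.12  0.15] 1.9 -2.5 5.8
16 8.82 0.248 [-1.29  0.14 -1.09] 2.6 -2.2 -5.6
20 9.98 0.251 [ 0.77  0.11 -0.77] 5.5 -1.2 -2.6
24 11.15 0.25 [ 0.79  0.06 -0.21] 5.1 0.0 3.5
28 12.32 0.251 [-1.01 -0.07 -0.97] -0.2 -2.4 -4.6
32 13.48 0.245 [ 0.87 -0.07  0.6 ] 2.7 -2.4 1.2
36 14.65 0.245 [-0.16 -0.1   0.18] 1.6 -3.0 6.7
40 15.82 0.248 [-1.27  0.16 -1.07] 2.3 -2.1 -5.4
44 16.98 0.246 [ 0.78  0.11 -0.77] 6.0 -0.8 -3.1
48 18.15 0.244 [ 0.8   0.08 -0.25] 4.7 -0.3 3.0
52 19.32 0.242 [-1.16 -0.07 -1.07] -0.6 -2.3 -4.3
56 20.48 0.247 [ 0.88 -0.1   0.62] 2.4 -3.0 2.3
z
172    2    7    3    0    4    2   -0    4    5    1    5    3    5    0   -1    4    5    2    3    0    2   -1    2    3
173   52   54    1    3    3   -1    3    5   96   98    6    3    2    3    2   -0    2    2    6    3    3    4    3    3
174   53   54   52   53   52   55    1   96   92   98   87   62   58    2    5    1    4   -3   -1    4    4    1   -1   -1
175   56   53   56   53   58   57   56   94   94   89   82   68   61   63   60    3    0    3   -0   
[... 2796 characters left out ...]
   24   23   23   21   18   15   13   11    8    6    3    0   -2   -4   -7   -9
183   47   45   43   40   37   34   27   25   22   23   23   21   16   15   12   10    7    5    3   -0   -2   -5   -8  -10
184   39   36   33   39   37   34   27   24   23   22   23   19   17   15   12   10    7    3    1   -1   -4   -6   -8  -11
185   36   35   32   31   27   25   22   24   22   23   19   18   17   14   10    9    6    4    1   -1   -4   -7   -9  -12
186   36   34   32   29   27   24   22   19   18   14   20   17   15   12   10    7    5    3    1   -3   -5   -8  -10  -13
187   36   34   31   28   26   23   21   18   16   13   11    9   14   12   10    7    4    2   -0   -3   -6   -8  -10  -13
```

View pics/t2.png

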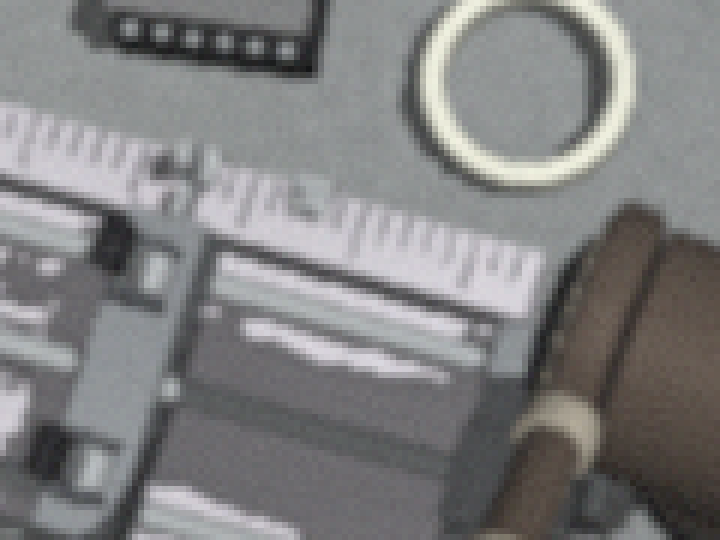

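View pics/s2.png

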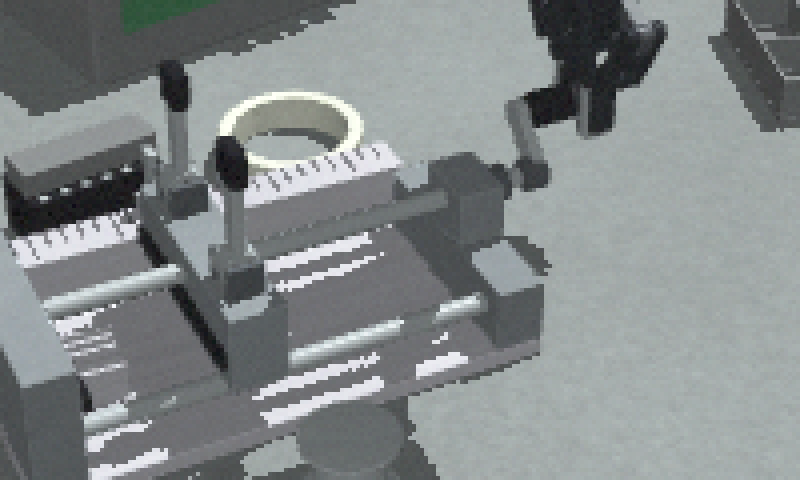

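```bash
cat > meas.py <<'E'
from h import *
from cell import env,hand,grab_frame
def measure(N=8):
    fs=[grab_frame("top") for _ in range(N)]
    col=np.mean([f["color"].astype(float) for f in fs],0)
    z=np.stack([f["range_z"] for f in fs]); z=np.where(z>0,z,np.nan)
    f=dict(fs[0]); f["range_z"]=np.nanmedian(z,0); sd=np.nanstd(z,0)
    L=loc(cloud(f)); f["color"]=col.round().astype(np.uint8)
    return f,L,col,sd
E
python3 - <<'E'
from meas import *
f,L,col,sd=measure(8)
np.savez("f3_top.npz",**f); np.save("col3.npy",col)
for c in (2,1):
  print("zy"[2-c])
  for v in range(172,187): print(v,' '.join('%5.1f'%a for a in L[v,252:264,c]))
g=col.mean(2);print("g")
for v in range(172,187): print(v,' '.join('%4.0f'%a for a in g[v,248:266]))
print(env.read_state()["t"])
E
```

```text
z
172   2.7   2.1   3.3   2.6   2.5   2.3   0.8   1.6   1.6   4.1   1.3   2.5
173   3.2   3.1   3.5   1.5  94.9  96.5   1.3   1.9   1.5   1.8   2.3   2.1
174  53.7  52.4   1.7  95.4  94.4  93.0  81.6  60.8  62.5   2.9   2.9   2.6
175  53.1  55.1  53.5  94.9  95.0  90.2  80.9  67.9  61.7  62.2  58.3   2.3
176  53.7  54.1  53.5  95.0  95.0  86.7  77.4  64.0  61.9  62.8  54.1  42.5
177  55.1  54.5  53.8  90.2  94.0  82.9  72.7  59.9  62.0  60.5  53.0  54.2
178  55.0  54.4  53.5  60.8  79.5  80.9  69.1  61.9  61.0  58.7  53.9  53.2
179  54.9  53.1  54.9  58.3  60.9  68.3  65.5  61.3  61.6  55.2  53.3  54.5
180  53.4  52.7  52.9  78.3  79.5  77.3  53.2  59.3  60.1  54.5  55.1  53.9
181  53.3  53.2  53.2  78.3  76.8  73.1  59.7  55.5  54.7  55.0  53.8  56.3
182  52.9  53.5  55.8  78.6  78.3  68.2  57.1  55.0  53.2  54.3  55.1  54.8
183  54.6  53.6  79.6  78.6  77.4  64.3  53.6  54.1  54.3  53.6  53.8  54.2
184  56.5  55.0  78.2  78.3  73.0  62.7  53.4  53.4  55.7  53.5  53.7  55.3
185  91.9  92.7  90.7  77.9  70.1  58.8  55.0  54.8  54.8  53.3  54.6  52.4
186  92.9  91.6  90.9  91.2  90.5 
[... 1903 characters left out ...]
 122  120  124  133  127  132  142
180  135  135  124  120  119  118  117  115   97   81   89  105  117  125  126  123  138  144
181  141  147  146  141  128  115  121  128  112   88   88  106  128  135  122  120  142  143
182  142  149  147  133  105   92  112  124  106   93  109  130  142  139  123  126  142  137
183  135  144  143  122   87   91  116  118   98  101  129  145  147  141  135  139  144  128
184  119  126  127  110   84   98  119  112   93  111  139  148  146  146  145  146  142  123
185  106  107  109  101   88   96  108  102   94  117  141  147  147  148  147  146  136  120
186  101  102  103  101   98   97  100  100   99  115  131  139  145  148  148  144  128  118
22.0583
```

```bash
python3 - <<'E'
from h import *
f=load("top",3); g=np.load("col3.npy").mean(2)
f0=load("top",0); g0=f0["color"].mean(2)
def pk(g,v,lo,hi):
    u=np.arange(lo,hi+1); i=lo+np.argmax(g[v,lo:hi+1]); a,b,c=g[v,i-1:i+2]; return i+0.5*(a-c)/(a-2*b+c)
def rep(g,rr,rows,rng,h):
    out=[]
    for v in rows:
        u=pk(g,v,*rng); out.append(loc(onplane(f,[[u,v]],h))[0,:2])
    out=np.array(out); print(out.round(2).tolist(),out[:,1].mean().round(2))
print("now");rep(g,0,(174,175,176),(253,257),93);rep(g,0,(181,182,183,184),(253,256),76)
print("start");rep(g0,0,(174,175,176),(253,257),93);rep(g0,0,(183,184,185),(261,264),76)
E
```

```text
now
[[100.15, 28.04], [97.66, 27.35], [95.17, 26.72]] 27.37
[[85.22, 27.2], [82.81, 26.15], [80.1, 26.2], [77.39, 26.24]] 26.45
start
[[100.14, 28.08], [97.66, 27.37], [95.17, 26.74]] 27.39
[[85.15, 8.06], [82.81, 6.8], [80.21, 6.43]] 7.1
```

```bash
cat >> meas.py <<'E'
def faces(L,verb=1):
    m=(abs(L[...,1]-23)<3)
    Rm=m&(L[...,2]>64.5)&(L[...,2]<91)&(L[...,0]>90)&(L[...,0]<104)
    Pm=m&(L[...,2]>56.5)&(L[...,2]<75)&(L[...,0]>72)&(L[...,0]<90)
    for n,q in (("rider",Rm),("ptr",Pm)):
        y=L[q][:,1]; print(n,len(y),np.median(y).round(2),y.mean().round(2),sorted(y.round(1).tolist()))
E
python3 - <<'E'
from meas import *
faces(loc(cloud(load("top",3))))
A=-2.666
for i in (60,61):
    env.line_to(hp(A-i*np.pi/12),vel=40)
env.dwell(.2)
f,L,col,sd=measure(10);np.savez("f4_top.npz",**f); np.save("col4.npy",col)
faces(L)
for c in (2,1):
  print("zy"[2-c])
  for v in range(173,187): print(v,' '.join('%5.1f'%a for a in L[v,252:262,c]))
g=col.mean(2);print("g")
for v in range(173,187): print(v,' '.join('%4.0f'%a for a in g[v,250:264]))
s=env.read_state();print(s["t"],s["wrist_force"],loc(s["ee_pos"])-loc(hp(A-61*np.pi/12)))
E
```

```text
rider 12 23.15 23.48 [22.8, 22.8, 23.0, 23.1, 23.1, 23.1, 23.2, 23.3, 23.3, 23.4, 25.0, 25.8]
ptr 9 22.55 22.53 [22.3, 22.4, 22.4, 22.4, 22.5, 22.6, 22.7, 22.7, 22.8]
rider 11 23.25 23.57 [22.9, 23.0, 23.0, 23.1, 23.2, 23.2, 23.3, 23.3, 23.3, 25.2, 25.7]
ptr 8 23.23 23.26 [23.1, 23.2, 23.2, 23.2, 23.3, 23.4, 23.4, 23.4]
z
173   2.6   2.7   0.0   1.3  93.7  95.9   0.9   2.9   0.6   1.5
174  55.0  53.8   3.6  95.4  94.9  94.0  83.4  60.0  62.1   2.3
175  53.1  52.8  55.6  95.0  93.5  90.1  78.9  67.4  61.0  61.4
176  55.5  53.2  54.3  94.9  95.9  87.4  76.7  64.4  61.6  61.6
177  54.7  54.0  53.4  93.1  95.4  83.4  73.3  61.8  60.0  60.8
178  55.3  54.7  54.0  61.9  79.6  79.7  67.9  60.7  62.2  58.4
179  55.3  53.9  54.1  56.8  61.1  67.1  64.5  62.7  59.8  56.1
180  53.6  54.4  54.6  78.2  78.3  72.8  54.8  60.3  60.6  54.0
181  55.0  53.1  54.9  77.5  78.4  68.4  53.2  54.3  55.5  53.3
182  53.2  52.3  77.8  79.1  78.2  64.8  54.3  53.9  55.9  53.4
183  54.9  54.5  79.4  78.8  74.3  61.3  54.5  54.0  53.4  54.8
184  54.4  52.6  77.9  77.1  70.2  58.3  54.9  54.9  52.9  53.8
185  93.
[... 1438 characters left out ...]
  123  127  125  131  125
179   90   75   77   85   89   86   72   74  101  120  119  123  132  126
180  123  119  118  117  118  113   94   77   86  104  115  124  125  121
181  143  139  128  116  123  123  103   86   89  106  127  133  120  119
182  146  132  105   99  117  117   97  100  117  131  141  136  122  125
183  141  120   87   96  117  111   92  109  137  145  145  140  134  137
184  125  108   85  101  117  106   93  118  143  147  145  145  144  145
185  107  101   92  100  106   97  100  125  144  146  146  145  145  145
186  100  100   99   99  100   99  104  121  137  144  146  146  147  143
23.525 [-0.61273992 -3.48617722  6.14742514] [-0.57608098 -0.07216157 -0.05067975]
```

```bash
cat >> meas.py <<'E'
JY=25.3
def corner(x,th,r=62,extra=0.): # TCP for pushing lever to angle th
    y=JY+r*np.sin(th)-(6+extra)*np.cos(th)-11; z=103+r*np.cos(th)+(6+extra)*np.sin(th)
    return w(x,y,z)
def FF(s): return [float((s["wrist_force"]@a).round(1)) for a in (X,Y,Z)]
E
python3 - <<'E'
from meas import *
s0=env.read_state()
hand.move_gripper(1.0)
p=loc(s0["ee_pos"]); env.line_to(w(p[0],p[1],230),vel=200)
s=env.read_state();print(s["t"],FF(s))
hand.move_gripper(0.0,20)
f,L,col,sd=measure(6);np.savez("f5_top.npz",**f);faces(L)
env.line_to(w(-42,-20,225),vel=200)
env.line_to(corner(-42,0,62,10),vel=150)
s=env.read_state();print(s["t"],FF(s),loc(s["ee_pos"]))
f=grab_frame("side");np.savez("f5_side.npz",**f)
zoom("side",5,(200,170,360,280),5,"pics/s5.png",1.1)
E
```

```text
25.0083 [-0.3, -0.7, -0.6]
rider 11 23.38 23.7 [22.9, 23.1, 23.2, 23.2, 23.3, 23.4, 23.4, 23.6, 23.6, 25.1, 25.9]
ptr 8 23.26 23.24 [23.0, 23.1, 23.2, 23.2, 23.3, 23.3, 23.3, 23.5]
27.85 [0.6, -0.1, 0.4] [-41.63416214  -2.13231976 165.13067171]
```

View pics/s5.png

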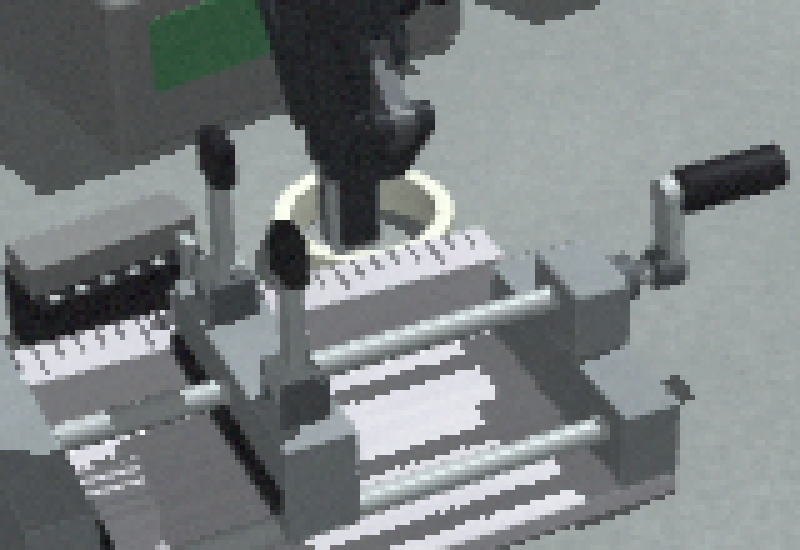

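```bash
cat >> meas.py <<'E'
def push(x):
    for th in list(np.arange(0,1.45,0.1))+[1.45,1.49]:
        env.line_to(corner(x,th),vel=60); s=env.read_state(); F=FF(s)
        print(round(th,2),round(s["t"],2),F,(loc(s["ee_pos"])-loc(corner(x,th))).round(1).tolist())
        if np.linalg.norm(F)>20: print("STOP");break
E
python3 - <<'E'
from meas import *
push(-42)
f=grab_frame("side");np.savez("f6_side.npz",**f)
zoom("side",6,(200,170,360,280),5,"pics/s6.png",1.1)
E
```

```text
0.0 28.22 [1.0, -3.4, 2.7] [1.0, -0.1, 1.1]
0.1 28.47 [0.7, -5.7, 4.1] [0.8, -0.6, 0.9]
0.2 28.72 [1.3, -5.4, 5.5] [0.8, -0.3, 0.8]
0.3 28.97 [1.4, -4.0, 4.5] [0.7, 0.2, 0.6]
0.4 29.22 [2.5, -2.4, 4.7] [0.5, 0.4, 0.4]
0.5 29.47 [1.7, -1.4, 2.6] [0.1, 0.3, 0.0]
0.6 29.72 [1.6, -0.7, 1.7] [-0.3, 0.2, -0.3]
0.7 29.97 [0.6, -1.1, 1.8] [-0.6, 0.1, -0.6]
0.8 30.22 [0.4, 0.7, 0.9] [-0.8, 0.2, -0.8]
0.9 30.47 [0.7, 0.2, -0.2] [-0.6, 0.2, -0.8]
1.0 30.72 [0.0, -0.0, -0.1] [-0.3, 0.1, -0.6]
1.1 30.97 [-0.6, -0.8, -0.7] [-0.3, 0.1, -0.5]
1.2 31.22 [0.9, -0.3, -0.3] [-0.3, -0.0, -0.5]
1.3 31.47 [-0.0, 0.2, 0.6] [-0.4, -0.1, -0.5]
1.4 31.72 [-0.1, 0.3, -0.7] [-0.4, -0.1, -0.6]
1.45 31.97 [-0.7, 0.0, 0.7] [-0.1, -0.1, -0.2]
1.49 32.22 [-0.5, -0.6, 0.1] [-0.1, -0.1, -0.1]
```

View pics/s6.png

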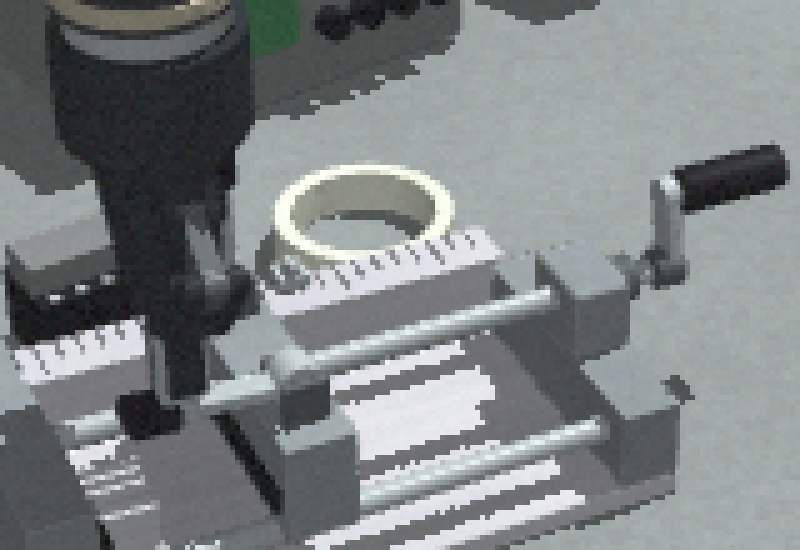

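```bash
python3 - <<'E'
from meas import *
p=loc(env.read_state()["ee_pos"])
env.line_to(w(p[0],p[1],225),vel=180)
env.line_to(w(42,-20,225),vel=200)
env.line_to(corner(42,0,62,10),vel=150)
print(FF(env.read_state()))
push(42)
p=loc(env.read_state()["ee_pos"])
env.line_to(w(p[0],p[1],225),vel=180)
env.line_to(w(-40,-250,260),vel=250)
f,L,col,sd=measure(8);np.savez("f7_top.npz",**f);faces(L)
s=env.read_state();print(s["t"],FF(s))
f=grab_frame("side");np.savez("f7_side.npz",**f)
zoom("side",7,(160,170,360,300),4,"pics/s7.png",1.1);zoom("top",7,(165,130,345,265),4,"pics/t7.png",1.4)
for n in ("side","top"):
    f=load(n,7);L=loc(cloud(f));b=f["color"].max(2)<45
    for x in(-42,42):
        m=b&(abs(L[...,0]-x)<16)&(L[...,1]>60)&(L[...,1]<115)&(L[...,2]>95)
        q=L[m]; print(n,x,len(q),np.percentile(q,[5,50,95],axis=0).round(1).tolist() if len(q) else "")
E
```

```text
[-0.1, -0.8, -0.7]
0.0 34.7 [-0.2, -3.7, 3.0] [1.0, -0.2, 1.4]
0.1 34.95 [-0.1, -5.3, 3.6] [1.0, -0.8, 1.2]
0.2 35.2 [0.7, -4.8, 4.8] [0.9, -0.5, 1.1]
0.3 35.45 [0.3, -3.4, 4.9] [0.9, 0.1, 1.0]
0.4 35.7 [0.0, -3.1, 4.4] [0.8, 0.4, 0.7]
0.5 35.95 [1.5, -2.5, 2.9] [0.4, 0.4, 0.2]
0.6 36.2 [1.9, -1.1, 2.5] [-0.2, 0.3, -0.3]
0.7 36.45 [0.5, -1.4, 2.2] [-0.6, 0.2, -0.7]
0.8 36.7 [-0.7, 0.2, -0.6] [-0.9, 0.3, -0.9]
0.9 36.95 [-0.6, -0.6, 0.4] [-0.6, 0.3, -0.9]
1.0 37.2 [-0.1, 0.2, 0.1] [-0.4, 0.2, -0.7]
1.1 37.45 [-0.7, 0.1, -0.2] [-0.4, 0.1, -0.5]
1.2 37.7 [-0.5, 0.6, 0.8] [-0.4, 0.0, -0.6]
1.3 37.95 [0.1, 0.4, 1.1] [-0.4, -0.1, -0.6]
1.4 38.2 [-0.3, -0.4, -0.3] [-0.5, -0.1, -0.7]
1.45 38.45 [0.1, -0.4, 0.1] [-0.2, -0.1, -0.2]
1.49 38.7 [-0.7, -1.1, -0.8] [-0.1, -0.0, -0.2]
rider 12 23.26 23.55 [22.8, 23.1, 23.1, 23.1, 23.2, 23.3, 23.3, 23.3, 23.3, 23.4, 25.0, 25.8]
ptr 8 23.11 23.12 [23.0, 23.1, 23.1, 23.1, 23.1, 23.1, 23.2, 23.3]
41.3667 [-0.4, 0.0, -0.4]
side -42 65 [[-53.4, 80.8, 105.2], [-49.6, 91.9, 111.8], [-39.7, 100.5, 114.6]]
side 42 66 [[30.4, 81.5, 105.4], [34.9, 92.3, 110.9], [48.9, 101.1, 114.9]]
top -42 59 [[-48.9, 82.3, 113.4], [-41.3, 91.0, 115.2], [-32.9, 99.2, 116.5]]
top 42 60 [[34.7, 82.1, 113.0], [42.9, 90.5, 115.3], [51.0, 99.0, 116.8]]
```

View pics/s7.png

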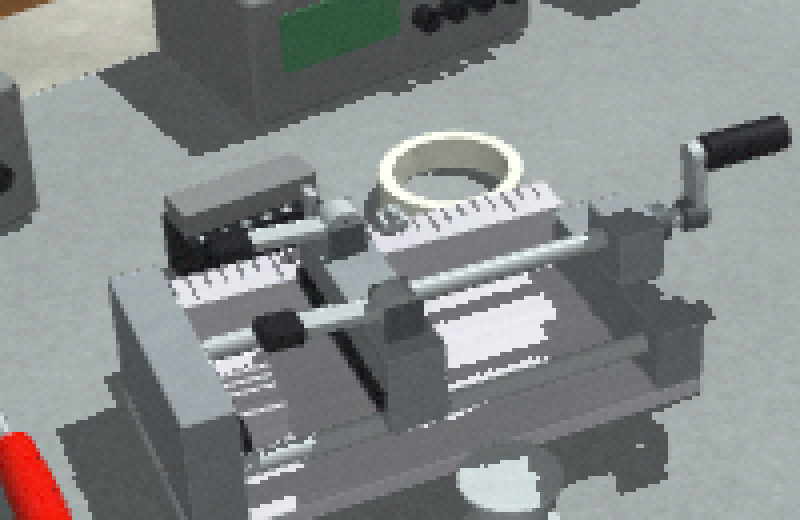

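View pics/t7.png

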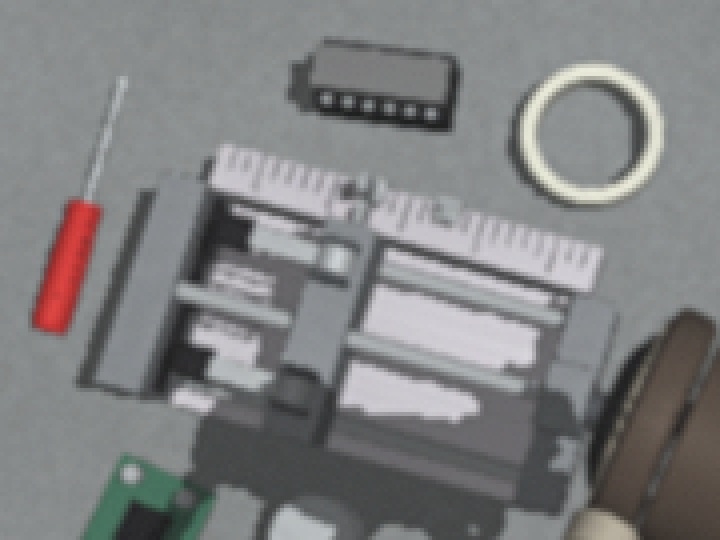

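```bash
python3 - <<'E'
from cell import env
env.dwell(.3); print(env.read_state()["t"]); env.hand_in()
E
```

```text
41.7167
the job is handed in; nothing more can be done
```

The job is done and handed in at t = 41.7 s: the pointer is lined up with the tall rider, and both levers are down.

- **Crank:** I pinched the handle from above and turned it about 2.54 turns counter-clockwise. This moved the jaw about 20 mm towards +y. I then let go of the handle.
- **Levers:** Only after the crank was set did I push lever A, then lever B, over with the shut fingers. The force stayed under about 8 N, and I then backed the arm clear.

**Last checks:**
- **Alignment:** The pointer read within about 0.15 mm of the tall rider's blade. I measured this from averaged top-view depth, after the crank was released and again after both levers were down. A rougher brightness check made partway through the turn put the pointer about 0.3 mm further back than the depth did (−0.9 against −0.6 mm). I went by the depth reading.
- **Levers:** Both tips lie level. Their tops read 115 mm, or about 113 mm after taking off the top camera's usual 2 mm high reading. At full stop they should read 113.5 mm.
- **Clear of everything:** The wrist force was about zero with the gripper clear of everything. The tape roll, relay module and screwdriver look unmoved in the last pictures. The parts tray was out of those last crops, the solder reel and circuit board were only partly visible, and I did not check the heat sink separately.

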